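Press a cartridge's end cap home with the seating tool

ROBOT

A 7-joint arm with a two-finger parallel gripper is mounted at the origin on a cart in front of the work surface, level with it; the furniture and walls round the work are solid. World frame = base frame: x ahead of the robot, y to its left, z up, the work surface at z = 0. Lengths are in m, angles in rad, forces in N, time in s.
With the tool pointing down it reaches from about 0.425 to 1.025 m from the base axis. Payload 9.4 kg.
Tool frame: the origin (TCP) lies where the fingers leave the gripper's body, on its centre line; the fingertips stand 84 mm ahead of it and the grasp point (between the pads) lies 65 mm ahead of it; z points along the fingers, y is the line along which they close (so a half turn about z gives the same grasp; the last joint's range is limited). The gripper opens to 93 mm and grips with 3 to 60 N. Pads are 15 mm wide; open, the fingers measure 128 mm over their backs; the gripper's body (75 mm by 188 mm) begins 65 mm behind the grasp point.
Start: joints at [1.249, 0.599, -0.003, 1.599, 0.002, 0.943, -0.08], TCP at [0.176, -0.703, 0.303] pointing down, gripper open.
Joint ranges: [-2.57, 2.57], [-0.35, 1.97], [-1.29, 1.29], [0.11, 2.56], [-1.05, 4.19], [0.11, 1.86], [-2.63, 2.63]. Speed limits (rad/s): [2.22, 2.22, 3.01, 3.01, 3.14, 3.14, 3.14].

INTERFACE

Orientations are given as a 3x3 rotation matrix whose columns are the frame's x, y, z axes.
In Python, from rig import r gives the robot as it stands.
- The arm moves only by the tool play_rows, never from a script. Its argument "moves" is a list of rows, each a list of 3 entries, a list of its own where there are three numbers: the shift along the tool's x, y, z in units of 40 mm (1.0 is 40 mm), then the turn, a rotation vector about the tool's x, y, z in units of 5 degrees (1.0 is 5 degrees), then the opening, from 0 (shut) to 1 (fully open). In form: [[[tx, ty, tz], [ax, ay, az], hand], ...]. A call has 1 to 5 rows; each row is the pose to reach, as a shift and turn from the pose commanded when the call began, along the tool's axes at that moment; what a row does not reach only later rows make up. A row lasts 1/8 s, in which the tool goes at most 62.5 mm and 10.7 degrees, less where a joint would pass 70% of its speed; a pose out of reach is approached as far as the arm can. A call with a gripper value outside its range is refused whole. The fingers move at their own pace and stop on an object; the grip force is fixed at half the most. Time passes only in rows, so rows that repeat a pose let the fingers close. It gives the time, the measured TCP pose, the force, the opening and the grip force at its end, in the units of the state.
- r.read_state(): the state, without advancing time (a new reading comes with each control period).
- r.capture(name): name is "scene" or "side" or "wrist"; returns a dict with "img" (420x560x3 uint8, red, green, blue), "fx", "fy", "cx", "cy" (pixels), "view" (4x4, takes a point from world to camera coordinates). Camera axes: x right, y up, looking along -z (the intrinsics and any distortion apply to the point x, -y, -z); pixel columns grow to the right and rows downward; lengths in m; the calibration is good to about 2 mm. A picture is of the moment at which its call begins. There is no depth.
- r.close_job(): hands the job in; it is judged then, once.
The state is a dict: "time_s": time; "q": joint angles; "qvel": joint speeds; "joint_efforts": joint torques, N m; "eef_pos": TCP position; "orientation": TCP orientation; "contact_force": force on the tool from outside, world axes, zero at the start; "moment": the same for the moment, N m; "finger_gap": opening from 0.0 (shut) to 1.0 (fully open); "finger_force": force on a finger pad.
Only numpy, scipy, OpenCV 4.12 (cv2) and the standard library are available. Lean on these libraries where they do the work, as an engineer would, in place of code of your own. Each camera call takes 0.05 s, during which the arm holds its last target. There are 200 camera calls.

TASK

The orange end cap lies loose on the three white snap clips of the blue filter cartridge. Take the green-handled seating tool out of its stand, press with its foot squarely on the middle of the cap, never harder than 25 N, until all three clips have clicked over the rim and the cap sits fully home and flat, then stand the tool back upright in its stand. Touch the cap only with the tool and leave the other things on the table where they are.

Things in the scene. Friction and masses are not known exactly. Their poses are not given: they have to be found in the camera images.
- seat (a point): Centre of the flat seat on top of the blue cartridge, below the cap; 52 mm above the table at the start; z up along the cartridge's axis. Nothing stands above the cap.
- cap_top (a point): Centre of the flat top of the orange end cap (round, 41 mm across, 9 mm thick, bevelled below, white disc in the middle); z up. It starts level on the clip noses, its top about 19 mm above the seat; home, the top is 9 mm above the seat.
- tool_grip (a point): Centre of the seating tool's grip, on its axis, z up: green cylinder with black rings, 23 mm across, 52 mm long (26 mm above and below this point), above an 11 mm steel stem and a flat black round foot 26 mm across, 8 mm thick. The foot's underside is 62 mm below this point.
- holder_floor (a point): Centre of the floor of the tool's stand, a round aluminium cup fixed to the table; the floor is 6 mm above the table, the rim 18 mm above the floor; 33 mm across inside, 42 mm outside (52 mm at its foot).
- vial_rack: White vial rack 65 x 128 x 30 mm with two capped vials (48 mm high), a bystander; origin at the centre of its underside.
- amber_bottle: Brown bottle with black cap, 54 mm across, 112 mm high, a bystander; origin at the centre of its underside.
- beaker: Glass beaker 45 mm across, 56 mm high, a bystander; origin at the centre of its underside.
- marker: Black marker pen 18 x 136 mm lying at the front of the table, a bystander; origin at the centre of its underside.
- dropper: Small brown bottle 32 mm across, 72 mm high, a bystander; origin at the centre of its underside.
- cartridge: Blue cartridge, 60 mm across, upright in a sprung cradle; origin at its underside, 38 mm below the seat. Under a press it sinks straight down by up to 8 mm and comes back when released; it starts at the top. Three blue guide posts round the cap have their inner faces 22 mm from the axis and their tops 17 mm above the seat.
- fixture: Dark base plate 104 x 104 x 8 mm with the cradle's aluminium sleeve, fixed to the table; origin at the centre of its underside, on the cartridge's axis. Round the work stand tall fixed things to keep the arm off: the balance's glass case behind on the left (its front about 0.6 m ahead of the robot) and the titration glassware on the right, up to 0.30 m above the table.
- clip0: One of three white sprung clips, alike, between the guide posts; origin on the cartridge's axis at its underside. The noses reach in to 17.5 mm from the axis, 9 to 12.5 mm over the seat; the clips' tops are 15 mm over the seat. The passing cap pushes them outward and they snap back over its rim.
- end_cap: The orange end cap, 20 g; origin at the centre of its underside. Pressing it, the resistance rises to roughly 12 to 19 N; then the clips snap in and the resistance falls away, and it rises again as the cap bottoms on the seat.
- seating_tool: The seating tool, 88 mm high, about 0.12 kg; origin at the centre of its foot's underside. It stands upright in its stand at the start and can be gripped from above at any yaw.
There are look-alikes about, which are no part of the job. What is meant by the end_cap is not pink or turquoise, and is the smaller of those in its own colour.

How it is judged:
By the outcome, as a careful person would: the job done as asked, in the order asked, and still so for the second after the job is handed in, with the robot touching nothing.
It also fails if it takes over 69 s, if anything falls off the work surface, if the arm or the gripper's body presses on something with over 40 N, if the wrist force passes 120 N, or if a joint passes its speed limit or range.

## Working session

There is one attempt and no reset: what is moved stays moved. The work goes in short steps, Python scripts to look and compute and a tool call to move; the robot and the scene stay as the last step left them, time stands still between calls to the robot, and variables do not carry over. Pictures are saved under pics/ and viewed, at most 10 in all, crops included, and the job is handed in when it is done.

Besides the shell and the picture viewer there is one more tool, called by a JSON object that holds its "name" and its "arguments". play_rows: Moves the arm, as the interface text tells. Its arguments: {"type":"object","properties":{"moves":{"type":"array"}},"required":["moves"]}

```bash
ls; mkdir -p pics
python3 - <<'E'
from rig import r
import cv2,numpy as np,pickle
d={}
for n in("scene","side","wrist"):
    c=r.capture(n); d[n]=c
    cv2.imwrite(f"pics/{n}0.png",c["img"][:,:,::-1]); print(n,{k:(v if k!="view" else v.tolist()) for k,v in c.items() if k!="img"})
pickle.dump(d,open("c0.pkl","wb"))
s=r.read_state();print(s["eef_pos"],s["orientation"],s["contact_force"],s["time_s"])
E
```

```text
pics
scene {'fx': 438.5049135689008, 'fy': 438.5049135689008, 'cx': 268.23530899489333, 'cy': 209.11797477640502, 'view': [[-0.8144957946628972, -0.5797750577930487, 0.02138884843845438, 0.4281838477167103], [0.24535368010468306, -0.3108085373064475, 0.9182590183583909, -0.2379979182065108], [-0.5257358387398987, 0.753165941541765, 0.3954021906438574, -0.7432732087027173], [0.0, 0.0, 0.0, 1.0]]}
side {'fx': 502.0221876719226, 'fy': 502.0221876719226, 'cx': 273.53362319298475, 'cy': 216.57090427683656, 'view': [[0.9987582468052963, -0.0496743538758309, 0.003797763214010714, -0.5854961073169375], [0.039848927001835115, 0.8423029294524934, 0.5375293834317806, -0.04157382371041833], [-0.02990029189177559, -0.536710567813572, 0.8432364668003988, -1.1482405335599486], [0.0, 0.0, 0.0, 1.0]]}
wrist {'fx': 372.7135204899692, 'fy': 372.7135204899692, 'cx': 277.6345881430671, 'cy': 208.1073858871542, 'view': [[0.24212995993855088, -0.970243265674545, -0.001043030849795262, -0.7239921493718361], [0.9297784257750356, 0.23233867612075837, -0.2855360196923561, 0.032554891140565], [0.2772817366208169, 0.06816703742756587, 0.9583674105190015, -0.3910036322307241], [0.0, 0.0, 0.0, 1.0]]}
[ 0.17564502 -0.70312154  0.30204959] [[ 9.70174475e-01  2.42407336e-01 -4.15297646e-04]
 [ 2.42407659e-01 -9.70173805e-01  1.14678581e-03]
 [-1.24921606e-04 -1.21325365e-03 -9.99999256e-01]] [ 0.1018583  -0.03092981 -0.2467484 ] 0.15
```

View pics/scene0.png

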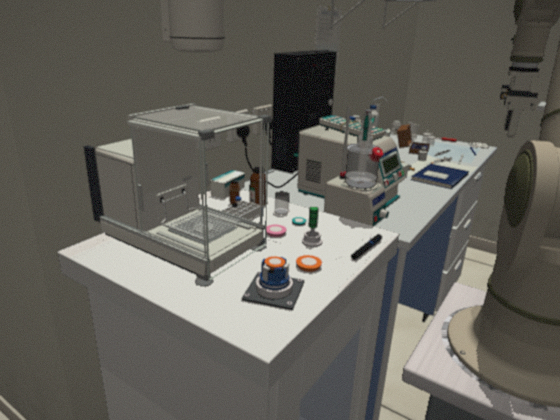

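View pics/side0.png

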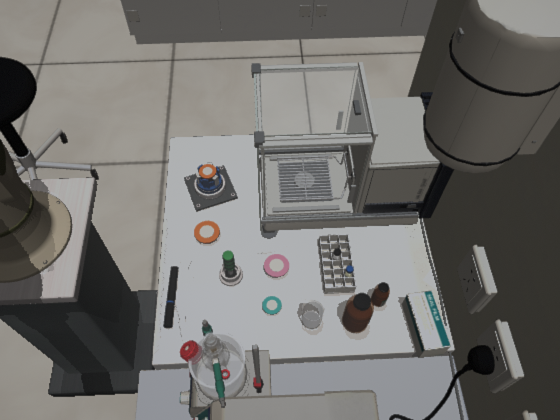

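Orange candidates: the small cap on the blue cartridge (side 208,171; scene 274,262), and a larger orange lid flat on the table (side 207,232; scene 309,263). There are also pink (276,265) and turquoise (272,305) lids. The small one on the cartridge fits the description. The tool is the green handle (side 229,262; scene 313,217). I'll confirm this in an enlarged crop.

```bash
cat > h.py <<'E'
import numpy as np,cv2
from scipy.optimize import least_squares
def proj(c,p):
    x,y,z=(c["view"]@np.r_[p,1])[:3]
    return np.array([c["cx"]+c["fx"]*x/-z,c["cy"]+c["fy"]*-y/-z])
def ray(c,uv):
    R=c["view"][:3,:3];t=c["view"][:3,3]
    d=R.T@np.array([(uv[0]-c["cx"])/c["fx"],-(uv[1]-c["cy"])/c["fy"],-1.]);return -R.T@t,d
def onz(c,uv,z):
    o,d=ray(c,uv);return o+d*(z-o[2])/d[2]
def tri(cs,uvs):
    s=least_squares(lambda p:np.concatenate([proj(c,p)-u for c,u in zip(cs,uvs)]),[.6,0,.1]);return s.x,s.fun
def blob(c,lo,hi,box):
    """centroids of HSV-range blobs within box u0,v0,u1,v1"""
    u0,v0,u1,v1=box;h=cv2.cvtColor(np.ascontiguousarray(c["img"][v0:v1,u0:u1]),cv2.COLOR_RGB2HSV)
    n,l,s,ce=cv2.connectedComponentsWithStats(cv2.inRange(h,lo,hi))
    return [(s[i,4],s[i,:4]+[u0,v0,0,0],ce[i]+[u0,v0]) for i in range(1,n) if s[i,4]>15]
E
python3 - <<'E'
from h import *
import pickle
d=pickle.load(open("c0.pkl","rb"))
S,T=d["scene"],d["side"]
a=cv2.resize(S["img"][200:305,240:340],(400,420),interpolation=2);b=cv2.resize(T["img"][155:290,170:265],(400,568)[:2],interpolation=2)
w=np.zeros((568,800,3),np.uint8);w[:420,:400]=a;w[:,400:]=b;cv2.imwrite("pics/crop1.png",w[:,:,::-1])
for n,c,bo,bg in(("scene",S,(255,250,295,275),(300,200,325,235)),("side",T,(190,155,225,185),(215,245,245,280))):
    print(n,"orange",blob(c,(4,120,80),(18,255,255),bo),"green",blob(c,(45,90,20),(85,255,255),bg))
E
```

```text
scene orange [(np.int32(115), array([264, 257,  21,  12]), array([274.23478261, 262.28695652]))] green [(np.int32(133), array([310, 207,   8,  21]), array([312.89473684, 216.27819549]))]
side orange [(np.int32(122), array([199, 164,  17,  15]), array([207.01639344, 171.1557377 ]))] green [(np.int32(72), array([223, 251,  10,   9]), array([227.56944444, 255.26388889]))]
```

View pics/crop1.png

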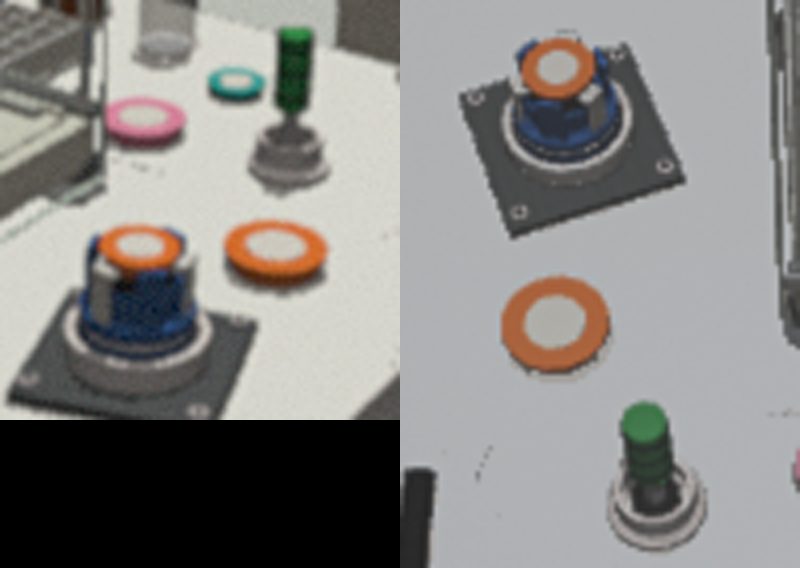

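The crop confirms it: the end cap is the small orange ring with the white disc on the blue cartridge (scene 275,261; side 207.5,171.2). The bigger orange lid lies on the table and is the look-alike. The tool's green top is at scene (313.7,207.8) and side (228,255).

Run:
```python
from h import *
import pickle
d=pickle.load(open("c0.pkl","rb"));S,T=d["scene"],d["side"]
for n,us,ut,z in(("cap",(275.2,261),(207.5,171.2),.071),("tooltop",(313.7,207.8),(228,255.1),.094),("cup",(240+289/4,200+170/4),(170+(655-400)/4.21,155+512/4.207),.006)):
    print(n,tri([S,T],[us,ut]),onz(S,us,z),onz(T,ut,z))
from rig import r
s=r.read_state();R=s["orientation"];print((R.T@(np.array([.5,-.16,.30])-s["eef_pos"]))/.04)
```

```text
cap (array([0.43607328, 0.10799015, 0.06848945]), array([-0.94677056, -0.28402934, -0.99074122,  0.60167657])) [0.43154988 0.11138181 0.071     ] [0.43863394 0.10768291 0.071     ]
tooltop (array([ 0.48565485, -0.12546042,  0.09102215]), array([-0.95233947, -0.23152104, -0.7256479 ,  0.38869793])) [ 0.47975192 -0.11944142  0.094     ] [ 0.48734048 -0.12624173  0.094     ]
cup (array([ 0.48434259, -0.1280337 , -0.00388451]), array([-0.86488457, -0.19605274, -0.68779375,  0.35447417])) [ 0.4730146  -0.11163736  0.006     ] [ 0.48650384 -0.13204208  0.006     ]
[ 11.15844999 -11.2073444    0.06344312]
```

{"name": "play_rows", "arguments": {"moves": [[[0,0,-1.5],[0,0,0],1],[[0,0,-3],[0,0,0],1],[[0.5,-0.5,-3.7],[0,0,0],1],[[1.5,-1.7,-3.7],[0,0,0],1],[[2.5,-2.8,-3.7],[0,0,0],1]]}}

```text
time_s: 0.78
eef_pos: [0.246, -0.5688, 0.4508]
orientation: [[0.97, 0.242, 0.0], [0.242, -0.97, -0.0], [0.0, 0.0, -1.0]]
contact_force: [1.7, -0.1, -0.5]
finger_gap: 1.001
finger_force: 0.0
```

{"name": "play_rows", "arguments": {"moves": [[[1,-1.1,0],[0,0,0],1],[[2,-2.2,0],[0,0,0],1],[[3,-3.3,0],[0,0,0],1],[[4,-4.4,0],[0,0,0],1],[[5,-5.5,0],[0,0,0],1]]}}

```text
time_s: 1.4
eef_pos: [0.3868, -0.3067, 0.4508]
orientation: [[0.97, 0.242, 0.0], [0.242, -0.97, -0.0], [0.0, 0.0, -1.0]]
contact_force: [0.7, 0.2, -0.3]
finger_gap: 0.999
finger_force: 0.0
```

Run:
```python
from h import *
import pickle
from rig import r
d=pickle.load(open("c0.pkl","rb"));S,T=d["scene"],d["side"]
print("titr base corner",onz(S,(380,222),0),onz(S,(333,205),0),onz(T,(190,345),.15))
s=r.read_state();R=s["orientation"];print(s["time_s"],s["eef_pos"],s["q"],R.round(3).tolist());print((R.T@(np.array([.485,-.125,.30])-s["eef_pos"]))/.04)
```

```text
titr base corner [ 0.39171222 -0.34242417  0.        ] [ 0.55130771 -0.37017219  0.        ] [ 0.42629471 -0.32736911  0.15      ]
1.4 [ 0.38679245 -0.30670716  0.45077612] [ 0.69707902  0.16866022 -0.16741558  1.91131761  0.03219078  1.06393087
 -0.80970582] [[0.97, 0.242, 0.0], [0.242, -0.97, -0.0], [0.0, 0.0, -1.0]]
[ 3.48251069 -3.81350409  3.76849956]
```

{"name": "play_rows", "arguments": {"moves": [[[1,-1.1,0],[0,0,0],1],[[2,-2.2,0],[0,0,0],1],[[3,-3.3,0.5],[0,0,0],1],[[3.5,-3.8,1.5],[0,0,0],1],[[3.5,-3.8,3],[0,0,0],1]]}}

```text
time_s: 2.02
eef_pos: [0.4871, -0.1247, 0.3307]
orientation: [[0.969, 0.246, 0.004], [0.246, -0.969, 0.0], [0.004, 0.001, -1.0]]
contact_force: [1.1, -1.5, -0.3]
finger_gap: 0.999
finger_force: 0.0
```

{"name": "play_rows", "arguments": {"moves": [[[0,0,1.5],[0,0,0],1],[[0,0,1.5],[0,0,0],1],[[0,0,1.5],[0,0,0],1]]}}

```text
time_s: 2.4
eef_pos: [0.4861, -0.1273, 0.2723]
orientation: [[0.97, 0.242, 0.001], [0.242, -0.97, -0.0], [0.001, 0.001, -1.0]]
contact_force: [0.0, 0.6, 0.3]
finger_gap: 0.999
finger_force: 0.0
```

Run:
```python
from h import *
import pickle
from rig import r
d={n:r.capture(n) for n in("wrist","side","scene")};pickle.dump(d,open("c1.pkl","wb"))
for n in("wrist",):cv2.imwrite("pics/w1.png",d[n]["img"][:,:,::-1])
s=r.read_state();print(s["time_s"],s["eef_pos"],s["q"])
W=d["wrist"];print(proj(W,[.485,-.125,.094]),proj(W,[.485,-.125,.024]),-W["view"][:3,:3].T@W["view"][:3,3],W["view"])
```

```text
2.55 [ 0.48621574 -0.12748774  0.27295092] [ 0.35018787  0.38794922 -0.27578713  2.12205955  0.17247606  0.64821721
 -1.37013429]
[274.56955267 212.90891094] [275.11150813 190.0741206 ] [ 0.56375861 -0.10743478  0.35366769] [[ 2.42008099e-01 -9.70273864e-01  8.42292530e-04 -2.40973202e-01]
 [ 9.30279937e-01  2.31785872e-01 -2.84349341e-01 -3.98986289e-01]
 [ 2.75701502e-01  6.95984113e-02  9.58720367e-01 -4.87020229e-01]
 [ 0.00000000e+00  0.00000000e+00  0.00000000e+00  1.00000000e+00]]
```

View pics/w1.png

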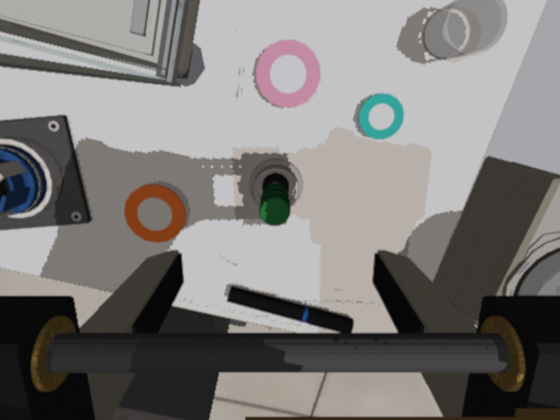

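The wrist view shows the green handle centred near (275,210) between the open fingers, with the cup behind it at (276,185). The larger orange lid is at (155,213), away from the fingers. I'll refine the estimate numerically.

Run:
```python
from h import *
import pickle
d=pickle.load(open("c1.pkl","rb"));W=d["wrist"]
print(blob(W,(45,90,20),(85,255,255),(230,150,320,250)))
h=W["img"][165:230,275];print(h[::3].tolist())
for p in((.485,-.125),(.4875,-.126),(.489,-.125)):
    t=np.linspace(0,2*np.pi,60)
    e=np.array([proj(W,[p[0]+.0115*np.cos(a),p[1]+.0115*np.sin(a),z]) for z in(.094,.042) for a in t]);print(p,e.min(0),e.max(0))
    e=np.array([proj(W,[p[0]+.021*np.cos(a),p[1]+.021*np.sin(a),.024]) for a in t]);print(e.min(0),e.max(0))
```

```text
[(np.int32(975), array([260, 183,  29,  41]), array([274.44      , 204.04512821]))]
[[62, 58, 58], [84, 79, 78], [86, 81, 79], [12, 10, 10], [10, 10, 9], [14, 14, 13], [31, 38, 31], [9, 32, 14], [13, 22, 13], [13, 36, 16], [10, 24, 13], [14, 49, 23], [23, 62, 32], [21, 61, 31], [22, 60, 31], [21, 60, 30], [18, 58, 28], [20, 58, 29], [19, 58, 29], [18, 57, 27], [111, 121, 114], [196, 196, 197]]
(0.485, -0.125) [258.80323762 182.00507125] [290.32278913 227.78265002]
[252.01957391 167.22958976] [298.18968696 212.13349922]
(0.4875, -0.126) [260.92484087 179.49884967] [292.51740254 224.98432372]
[253.70804598 164.80558017] [299.96390716 209.87433281]
(0.489, -0.125) [260.05909121 177.54432196] [291.70765726 222.8010589 ]
[253.00389644 162.91538459] [299.32547979 208.11308517]
```

{"name": "play_rows", "arguments": {"moves": [[[0.06,-0.05,0.8],[0,0,0],1],[[0.06,-0.05,1.6],[0,0,0],1],[[0.06,-0.05,2.2],[0,0,0],1],[[0.06,-0.05,2.5],[0,0,0],1],[[0.06,-0.05,2.5],[0,0,0],1]]}}

```text
time_s: 3.18
eef_pos: [0.4874, -0.1247, 0.1711]
orientation: [[0.97, 0.242, 0.0], [0.242, -0.97, -0.0], [0.0, 0.0, -1.0]]
contact_force: [-0.1, 0.3, 0.1]
finger_gap: 1.001
finger_force: 0.0
```

{"name": "play_rows", "arguments": {"moves": [[[0,0,0.5],[0,0,0],1],[[0,0,0.9],[0,0,0],1],[[0,0,1],[0,0,0],1],[[0,0,1],[0,0,0],1]]}}

```text
time_s: 3.68
eef_pos: [0.4875, -0.1247, 0.1314]
orientation: [[0.97, 0.242, 0.001], [0.242, -0.97, -0.0], [0.001, 0.0, -1.0]]
contact_force: [-0.2, -0.3, 0.1]
finger_gap: 1.0
finger_force: 0.0
```

Run:
```python
from h import *
from rig import r
c=r.capture("wrist");cv2.imwrite("pics/w2.png",c["img"][:,:,::-1])
s=r.read_state();print(s["time_s"],s["eef_pos"],s["contact_force"],s["moment"])
print(blob(c,(45,90,20),(85,255,255),(150,100,400,400)))
for p in((.486,-.125),(.488,-.125),(.490,-.125)):
    t=np.linspace(0,2*np.pi,60)
    e=np.array([proj(c,[p[0]+.0115*np.cos(a),p[1]+.0115*np.sin(a),z]) for z in(.094,.042) for a in t]);print(p,e.min(0),e.max(0))
```

```text
3.725 [ 0.48750908 -0.12476937  0.13153871] [-0.74970099 -0.00921718  0.31745705] [0.00670956 0.0297078  0.01036294]
[(np.int32(1570), array([252, 250,  52,  53]), array([277.77452229, 274.1866242 ])), (np.int32(2044), array([249, 292,  57,  42]), array([277.51956947, 314.56457926]))]
(0.486, -0.125) [247.06027231 245.99993528] [309.5600343  355.46447578]
(0.488, -0.125) [248.25755278 242.32914155] [311.01127239 351.08940077]
(0.49, -0.125) [249.46455136 238.63615493] [312.4743008  346.67965456]
```

View pics/w2.png

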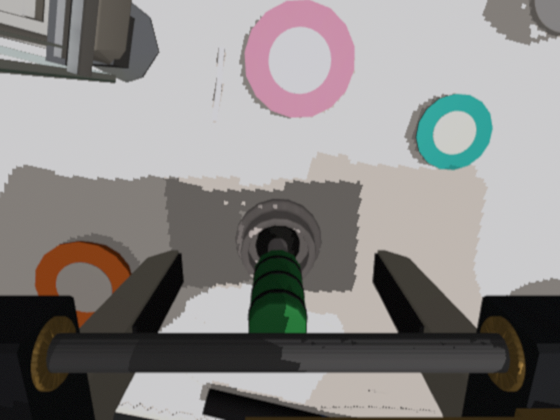

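The handle is centred between the fingers (u≈278) with the cup below it at (278,240). I'll close the gripper.

{"name": "play_rows", "arguments": {"moves": [[[0,0,0],[0,0,0],0],[[0,0,0],[0,0,0],0],[[0,0,0],[0,0,0],0],[[0,0,0],[0,0,0],0],[[0,0,0],[0,0,0],0]]}}

```text
time_s: 4.35
eef_pos: [0.4871, -0.1246, 0.1307]
orientation: [[0.97, 0.242, -0.0], [0.242, -0.97, 0.0], [-0.0, -0.0, -1.0]]
contact_force: [-1.3, 0.2, 0.2]
finger_gap: 0.511
finger_force: 0.0
```

{"name": "play_rows", "arguments": {"moves": [[[0,0,0],[0,0,0],0],[[0,0,0],[0,0,0],0],[[0,0,0],[0,0,0],0],[[0,0,0],[0,0,0],0],[[0,0,0],[0,0,0],0]]}}

```text
time_s: 4.97
eef_pos: [0.4871, -0.1247, 0.1307]
orientation: [[0.97, 0.242, -0.0], [0.242, -0.97, -0.0], [-0.0, -0.0, -1.0]]
contact_force: [0.3, 0.3, -0.4]
finger_gap: 0.244
finger_force: 30.0
```

{"name": "play_rows", "arguments": {"moves": [[[0,0,-0.3],[0,0,0],0],[[0,0,-0.8],[0,0,0],0],[[0,0,-1.6],[0,0,0],0],[[0,0,-2.5],[0,0,0],0],[[0,0,-3],[0,0,0],0]]}}

```text
time_s: 5.6
eef_pos: [0.4872, -0.1247, 0.2532]
orientation: [[0.97, 0.242, 0.002], [0.242, -0.97, -0.001], [0.002, 0.001, -1.0]]
contact_force: [-0.6, -0.8, -1.7]
finger_gap: 0.245
finger_force: 30.0
```

{"name": "play_rows", "arguments": {"moves": [[[0,-0.8,0],[0,0,0],0],[[0,-1.8,0],[0,0,0],0],[[0.1,-2.8,0],[0,0,0],0],[[0.1,-3.8,0],[0,0,0],0],[[0.1,-4.5,0],[0,0,0],0]]}}

```text
time_s: 6.22
eef_pos: [0.4467, 0.0526, 0.2515]
orientation: [[0.97, 0.244, 0.0], [0.244, -0.97, 0.0], [0.0, -0.0, -1.0]]
contact_force: [0.4, -0.3, -1.8]
finger_gap: 0.242
finger_force: 30.0
```

Run:
```python
from h import *
from rig import r
import pickle
d={n:r.capture(n) for n in("wrist","side","scene")};pickle.dump(d,open("c2.pkl","wb"));c=d["wrist"];cv2.imwrite("pics/w3.png",c["img"][:,:,::-1])
s=r.read_state();print(s["time_s"],s["eef_pos"],s["contact_force"],s["moment"],s["q"])
print(proj(c,[.436,.108,.071]))
```

```text
6.375 [0.447004   0.05205322 0.25137664] [-0.56549747 -0.44634329 -1.75848312] [-0.06821236  0.0139223  -0.04320232] [-0.02643297  0.36767184 -0.28204749  2.24999819  0.19420803  0.54514393
 -1.78004144]
[201.1270549  207.11408017]
```

View pics/w3.png

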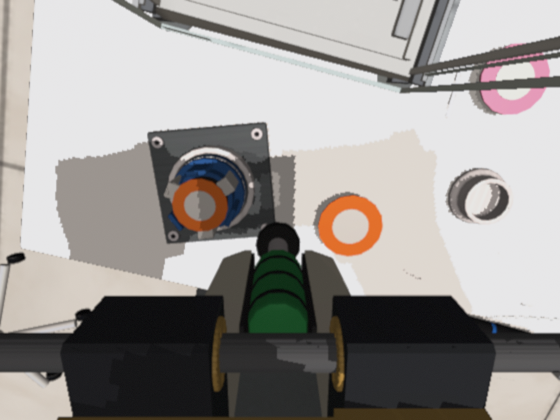

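The cap is at about (200,205) in the wrist view, and the tool's black foot at (278,243) hangs straight below the grip. The stand is at (480,196).

Run:
```python
from h import *
import pickle
d=pickle.load(open("c2.pkl","rb"));c=d["wrist"]
b=blob(c,(3,120,60),(20,255,255),(150,160,250,250));print(b)
h=cv2.cvtColor(c["img"],cv2.COLOR_RGB2HSV);m=cv2.inRange(h,(3,120,60),(20,255,255));m[:,:150]=0;m[:,250:]=0
k=max(cv2.findContours(m,0,1)[0],key=cv2.contourArea);e=cv2.fitEllipse(cv2.convexHull(k));print(e)
P=onz(c,e[0],.071);print("cap",P)
t=np.array([.447,.05205,.25138]);F=[t[0],t[1],t[2]-.1247+.004]
a=np.linspace(0,2*np.pi,60)
q=np.array([proj(c,[F[0]+.013*np.cos(x),F[1]+.013*np.sin(x),F[2]+s*.004]) for x in a for s in(-1,1)]);print("foot pred",q.min(0),q.max(0))
g=c["img"][215:265,250:310].max(2)<40
ys,xs=np.where(g);print("dark",xs.min()+250,xs.max()+250,ys.min()+215)
for v in range(218,256,4):print(v,np.where(g[v-215])[0][[0,-1]]+250 if g[v-215].any() else None)
for n in("side","scene"):
    cc=d[n];print(n,proj(cc,P))
    print(blob(cc,(4,120,80),(18,255,255),tuple(int(x) for x in np.r_[proj(cc,P)-18,proj(cc,P)+18])))
s=(480,196);print("cup rim",onz(c,s,.024))
```

```text
[(np.int32(1556), array([172, 178,  56,  54]), array([199.30269923, 204.33354756]))]
((199.39048767089844, 204.6640167236328), (52.79169845581055, 55.76506805419922), 110.34134674072266)
cap [0.43752819 0.10957952 0.071     ]
foot pred [256.49602017 217.5831622 ] [302.04081343 264.4165591 ]
dark 250 305 215
218 [272 273]
222 [270 275]
226 [266 289]
230 [262 293]
234 [259 295]
238 [259 297]
242 [258 298]
246 [257 298]
250 [258 297]
254 [259 295]
side [207.03744857 170.5663632 ]
[]
scene [273.21973764 259.69904097]
[(np.int32(105), array([265, 257,  20,  12]), array([274.27619048, 262.7047619 ]))]
cup rim [ 0.48801669 -0.11538949  0.024     ]
```

{"name": "play_rows", "arguments": {"moves": [[[0.05,-0.7,0],[0,0,0],0],[[0.1,-1.3,0],[0,0,0],0],[[0.1,-1.43,0.2],[0,0,0],0],[[0.1,-1.43,0.6],[0,0,0],0],[[0.1,-1.43,0.9],[0,0,0],0]]}}

```text
time_s: 7.0
eef_pos: [0.4374, 0.1061, 0.2139]
orientation: [[0.971, 0.241, -0.001], [0.241, -0.971, -0.001], [-0.001, 0.001, -1.0]]
contact_force: [0.2, -1.3, -2.0]
finger_gap: 0.246
finger_force: 30.0
```

Run:
```python
from h import *
from rig import r
import pickle
d={n:r.capture(n) for n in("wrist","side","scene")};pickle.dump(d,open("c3.pkl","wb"));c=d["wrist"]
s=r.read_state();t=s["eef_pos"];print(s["time_s"],t,s["contact_force"],s["moment"])
def crop(c,b,k,P):
    im=cv2.resize(c["img"][b[1]:b[3],b[0]:b[2]],None,fx=k,fy=k,interpolation=2)
    a=np.linspace(0,2*np.pi,40)
    for p,rad,col in P:
        q=np.array([(proj(c,[p[0]+rad*np.cos(x),p[1]+rad*np.sin(x),p[2]])+.5-b[:2])*k for x in a])
        cv2.polylines(im,[q.astype(int)],True,col,1)
    return im
P=[((t[0],t[1],t[2]-.1247),.013,(255,0,255)),((t[0],t[1],t[2]-.1167),.013,(255,0,255)),((.4372,.109,.071),.0205,(0,255,255))]
A=crop(c,(225,190,325,290),4,P)
u=proj(d["side"],t-[0,0,.12]).astype(int);B=crop(d["side"],(u[0]-30,u[1]-30,u[0]+30,u[1]+30),6,P)
u=proj(d["scene"],t-[0,0,.12]).astype(int);C=crop(d["scene"],(u[0]-30,u[1]-30,u[0]+30,u[1]+30),6,P)
w=np.zeros((600,800,3),np.uint8);w[:400,:400]=A;w[:300,400:700]=cv2.resize(B,(300,300));w[300:600,400:700]=cv2.resize(C,(300,300))
cv2.imwrite("pics/c3.png",w[:,:,::-1])
```

```text
7.15 [0.43723688 0.10658909 0.21410405] [-0.34481044  0.00166644 -1.14428409] [ 0.03534196 -0.06367806 -0.04592233]
```

View pics/c3.png

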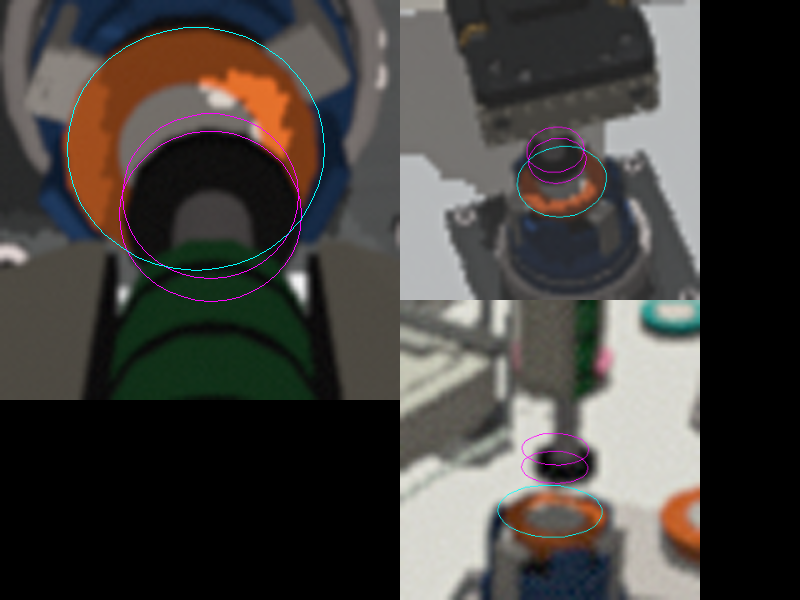

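The foot sits about 18 mm above the cap and roughly 3.5 mm short in y: foot centre at crop (214,205), cap centre at (190,148). In x it is in line. I'll shift it and descend to just above the cap.

{"name": "play_rows", "arguments": {"moves": [[[0.02,-0.09,0],[0,0,0],0],[[0.02,-0.09,0.15],[0,0,0],0],[[0.02,-0.09,0.3],[0,0,0],0],[[0.02,-0.09,0.35],[0,0,0],0],[[0.02,-0.09,0.35],[0,0,0],0]]}}

```text
time_s: 7.78
eef_pos: [0.4372, 0.1111, 0.2005]
orientation: [[0.97, 0.243, -0.001], [0.243, -0.97, -0.0], [-0.001, 0.0, -1.0]]
contact_force: [-0.4, 0.3, -0.8]
finger_gap: 0.246
finger_force: 30.0
```

Run:
```python
from h import *
from rig import r
import pickle
d={n:r.capture(n) for n in("wrist","side","scene")};c=d["wrist"]
s=r.read_state();t=s["eef_pos"];print(s["time_s"],t,s["contact_force"],s["moment"])
def crop(c,n,k):
    u=proj(c,t-[0,0,.13]).astype(int);b=(u[0]-n,u[1]-n,u[0]+n,u[1]+n)
    return cv2.resize(c["img"][b[1]:b[3],b[0]:b[2]],(k,k),interpolation=2)
w=np.zeros((600,800,3),np.uint8);w[:400,:400]=crop(c,50,400);w[:300,400:700]=crop(d["side"],25,300);w[300:600,400:700]=crop(d["scene"],25,300)
cv2.imwrite("pics/c4.png",w[:,:,::-1])
```

```text
7.925 [0.43736102 0.11113845 0.20078189] [-0.44950321 -0.28945193 -1.50594464] [ 0.05511934 -0.02441935  0.02292584]
```

View pics/c4.png

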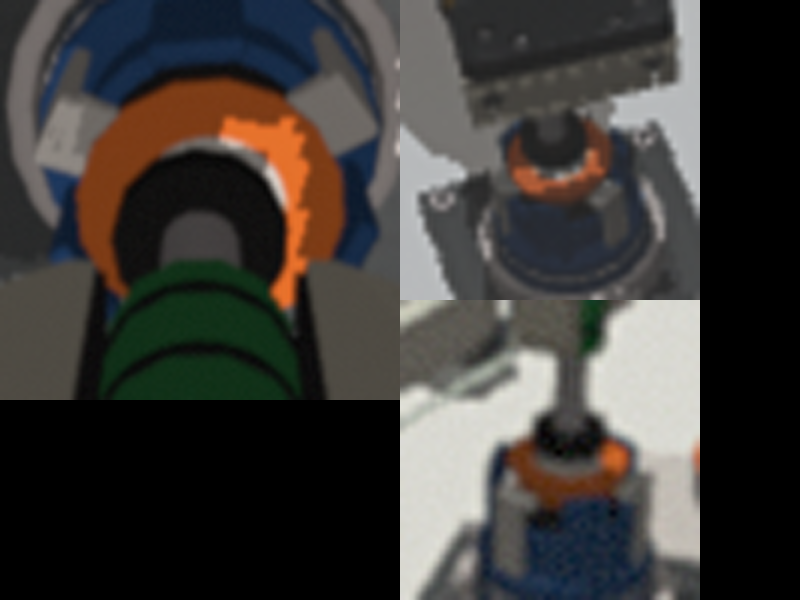

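Foot versus cap in the wrist crop: foot centre is (201,232) and cap centre is (211,207). That makes the foot about 1.5 mm off along tool y and 2.3 mm off along tool x, and the side view agrees. I'll correct this and come down gently.

{"name": "play_rows", "arguments": {"moves": [[[0.055,0.037,0],[0,0,0],0],[[0.055,0.037,0.02],[0,0,0],0],[[0.055,0.037,0.05],[0,0,0],0],[[0.055,0.037,0.075],[0,0,0],0]]}}

```text
time_s: 8.43
eef_pos: [0.4397, 0.1102, 0.1976]
orientation: [[0.97, 0.242, -0.0], [0.242, -0.97, -0.0], [-0.0, -0.0, -1.0]]
contact_force: [0.1, 0.1, -0.7]
finger_gap: 0.241
finger_force: 30.0
```

{"name": "play_rows", "arguments": {"moves": [[[0,0,0.025],[0,0,0],0],[[0,0,0.025],[0,0,0],0]]}}

```text
time_s: 8.68
eef_pos: [0.4397, 0.1102, 0.1966]
orientation: [[0.97, 0.243, -0.0], [0.243, -0.97, -0.0], [-0.0, 0.0, -1.0]]
contact_force: [-0.9, -0.6, -0.3]
finger_gap: 0.243
finger_force: 30.0
```

{"name": "play_rows", "arguments": {"moves": [[[0,0,0.025],[0,0,0],0],[[0,0,0.025],[0,0,0],0]]}}

```text
time_s: 8.93
eef_pos: [0.4398, 0.1102, 0.1956]
orientation: [[0.97, 0.242, -0.0], [0.242, -0.97, -0.0], [-0.0, 0.0, -1.0]]
contact_force: [-0.2, -0.2, -1.9]
finger_gap: 0.245
finger_force: 30.0
```

{"name": "play_rows", "arguments": {"moves": [[[0,0,0.025],[0,0,0],0],[[0,0,0.025],[0,0,0],0]]}}

```text
time_s: 9.18
eef_pos: [0.4399, 0.1102, 0.1947]
orientation: [[0.97, 0.242, 0.0], [0.242, -0.97, 0.0], [0.0, -0.0, -1.0]]
contact_force: [0.6, -0.3, -1.8]
finger_gap: 0.245
finger_force: 30.0
```

{"name": "play_rows", "arguments": {"moves": [[[0,0,0.025],[0,0,0],0],[[0,0,0.025],[0,0,0],0]]}}

```text
time_s: 9.43
eef_pos: [0.4399, 0.1102, 0.1937]
orientation: [[0.97, 0.242, 0.0], [0.242, -0.97, 0.0], [0.0, -0.0, -1.0]]
contact_force: [0.2, -0.0, 1.6]
finger_gap: 0.245
finger_force: 30.0
```

{"name": "play_rows", "arguments": {"moves": [[[0,0,0.025],[0,0,0],0],[[0,0,0.025],[0,0,0],0]]}}

```text
time_s: 9.68
eef_pos: [0.4398, 0.1102, 0.1928]
orientation: [[0.97, 0.242, 0.0], [0.242, -0.97, 0.0], [0.0, 0.0, -1.0]]
contact_force: [0.1, 0.7, 3.2]
finger_gap: 0.247
finger_force: 30.0
```

Run:
```python
from h import *
from rig import r
d={n:r.capture(n) for n in("wrist","side","scene")};c=d["wrist"]
s=r.read_state();t=s["eef_pos"];print(s["time_s"],t,s["contact_force"],s["moment"])
def crop(c,n,k):
    u=proj(c,t-[0,0,.13]).astype(int);b=(u[0]-n,u[1]-n,u[0]+n,u[1]+n)
    return cv2.resize(c["img"][b[1]:b[3],b[0]:b[2]],(k,k),interpolation=2)
w=np.zeros((600,800,3),np.uint8);w[:400,:400]=crop(c,50,400);w[:300,400:700]=crop(d["side"],25,300);w[300:600,400:700]=crop(d["scene"],25,300)
cv2.imwrite("pics/c5.png",w[:,:,::-1])
```

```text
9.825 [0.43986652 0.11022524 0.1927577 ] [ 0.08623048 -0.83458655  2.33429425] [-0.0281841  -0.0073207  -0.02553608]
```

View pics/c5.png

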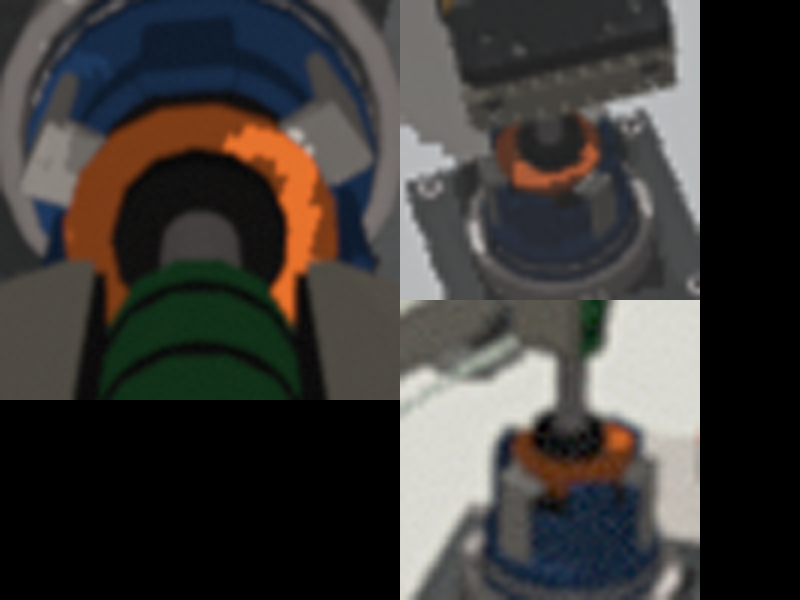

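Contact has been made, and the foot is centred on the cap: both are at about (201,232) in the crop. I'll press in 1 mm steps.

{"name": "play_rows", "arguments": {"moves": [[[0,0,0.025],[0,0,0],0],[[0,0,0.05],[0,0,0],0]]}}

```text
time_s: 10.07
eef_pos: [0.4399, 0.1103, 0.1908]
orientation: [[0.97, 0.242, 0.0], [0.242, -0.97, 0.0], [0.0, -0.0, -1.0]]
contact_force: [-0.3, -0.3, 6.7]
finger_gap: 0.246
finger_force: 30.0
```

{"name": "play_rows", "arguments": {"moves": [[[0,0,0.025],[0,0,0],0],[[0,0,0.025],[0,0,0],0]]}}

```text
time_s: 10.32
eef_pos: [0.4399, 0.1103, 0.1898]
orientation: [[0.97, 0.242, 0.0], [0.242, -0.97, 0.0], [0.0, -0.0, -1.0]]
contact_force: [-0.0, -0.3, 7.1]
finger_gap: 0.244
finger_force: 30.0
```

{"name": "play_rows", "arguments": {"moves": [[[0,0,0.025],[0,0,0],0],[[0,0,0.025],[0,0,0],0]]}}

```text
time_s: 10.58
eef_pos: [0.44, 0.1103, 0.1889]
orientation: [[0.97, 0.242, 0.001], [0.242, -0.97, 0.0], [0.001, -0.0, -1.0]]
contact_force: [0.1, 0.1, 8.8]
finger_gap: 0.244
finger_force: 30.0
```

{"name": "play_rows", "arguments": {"moves": [[[0,0,0.025],[0,0,0],0],[[0,0,0.05],[0,0,0],0]]}}

```text
time_s: 10.82
eef_pos: [0.4401, 0.1103, 0.1871]
orientation: [[0.97, 0.242, 0.001], [0.242, -0.97, 0.0], [0.001, -0.0, -1.0]]
contact_force: [-0.7, -0.0, 11.2]
finger_gap: 0.241
finger_force: 30.0
```

{"name": "play_rows", "arguments": {"moves": [[[0,0,0.025],[0,0,0],0],[[0,0,0.025],[0,0,0],0]]}}

```text
time_s: 11.08
eef_pos: [0.4401, 0.1104, 0.1861]
orientation: [[0.97, 0.242, 0.001], [0.242, -0.97, 0.0], [0.001, -0.0, -1.0]]
contact_force: [-0.1, -0.2, 11.1]
finger_gap: 0.241
finger_force: 30.0
```

{"name": "play_rows", "arguments": {"moves": [[[0,0,0.025],[0,0,0],0],[[0,0,0.025],[0,0,0],0]]}}

```text
time_s: 11.32
eef_pos: [0.4402, 0.1104, 0.1852]
orientation: [[0.97, 0.242, 0.001], [0.242, -0.97, 0.0], [0.001, -0.0, -1.0]]
contact_force: [-1.6, 0.2, 12.4]
finger_gap: 0.242
finger_force: 30.0
```

{"name": "play_rows", "arguments": {"moves": [[[0,0,0.015],[0,0,0],0],[[0,0,0.025],[0,0,0],0]]}}

```text
time_s: 11.58
eef_pos: [0.4402, 0.1105, 0.1842]
orientation: [[0.97, 0.242, 0.001], [0.242, -0.97, 0.0], [0.001, -0.0, -1.0]]
contact_force: [-0.5, 0.9, 12.7]
finger_gap: 0.243
finger_force: 30.0
```

{"name": "play_rows", "arguments": {"moves": [[[0,0,0.015],[0,0,0],0],[[0,0,0.025],[0,0,0],0]]}}

```text
time_s: 11.82
eef_pos: [0.4402, 0.1105, 0.183]
orientation: [[0.97, 0.242, 0.001], [0.242, -0.97, 0.0], [0.001, -0.0, -1.0]]
contact_force: [-0.4, 0.3, 8.8]
finger_gap: 0.243
finger_force: 30.0
```

{"name": "play_rows", "arguments": {"moves": [[[0,0,0.015],[0,0,0],0],[[0,0,0.025],[0,0,0],0]]}}

```text
time_s: 12.08
eef_pos: [0.4402, 0.1104, 0.1821]
orientation: [[0.97, 0.242, 0.001], [0.242, -0.97, 0.0], [0.001, -0.0, -1.0]]
contact_force: [-0.4, -0.5, 11.0]
finger_gap: 0.244
finger_force: 30.0
```

{"name": "play_rows", "arguments": {"moves": [[[0,0,0.015],[0,0,0],0],[[0,0,0.025],[0,0,0],0]]}}

```text
time_s: 12.32
eef_pos: [0.4402, 0.1105, 0.1813]
orientation: [[0.97, 0.242, 0.001], [0.242, -0.97, 0.0], [0.001, -0.0, -1.0]]
contact_force: [-1.4, -1.1, 14.9]
finger_gap: 0.246
finger_force: 30.0
```

{"name": "play_rows", "arguments": {"moves": [[[0,0,0.015],[0,0,0],0],[[0,0,0.025],[0,0,0],0]]}}

```text
time_s: 12.58
eef_pos: [0.4402, 0.1105, 0.1804]
orientation: [[0.97, 0.243, 0.001], [0.243, -0.97, 0.0], [0.001, -0.0, -1.0]]
contact_force: [-1.0, -0.5, 16.9]
finger_gap: 0.242
finger_force: 30.0
```

{"name": "play_rows", "arguments": {"moves": [[[0,0,0.015],[0,0,0],0],[[0,0,0.025],[0,0,0],0]]}}

```text
time_s: 12.82
eef_pos: [0.4402, 0.1105, 0.1796]
orientation: [[0.97, 0.243, 0.002], [0.243, -0.97, 0.0], [0.002, 0.0, -1.0]]
contact_force: [-1.2, -0.1, 20.1]
finger_gap: 0.243
finger_force: 30.0
```

{"name": "play_rows", "arguments": {"moves": [[[0,0,-0.025],[0,0,0],0],[[0,0,-0.05],[0,0,0],0]]}}

```text
time_s: 13.08
eef_pos: [0.4402, 0.1105, 0.1814]
orientation: [[0.97, 0.243, 0.001], [0.243, -0.97, 0.0], [0.002, -0.0, -1.0]]
contact_force: [-0.8, 0.3, 13.6]
finger_gap: 0.244
finger_force: 30.0
```

{"name": "play_rows", "arguments": {"moves": [[[0,0,-0.025],[0,0,0],0],[[0,0,-0.025],[0,0,0],0]]}}

```text
time_s: 13.32
eef_pos: [0.4402, 0.1104, 0.1822]
orientation: [[0.97, 0.243, 0.001], [0.243, -0.97, 0.0], [0.001, -0.0, -1.0]]
contact_force: [-1.3, 0.6, 11.1]
finger_gap: 0.247
finger_force: 30.0
```

{"name": "play_rows", "arguments": {"moves": [[[0,0,-0.025],[0,0,0],0],[[0,0,-0.025],[0,0,0],0]]}}

```text
time_s: 13.58
eef_pos: [0.4401, 0.1104, 0.1831]
orientation: [[0.97, 0.242, 0.001], [0.242, -0.97, 0.0], [0.001, -0.0, -1.0]]
contact_force: [0.4, 1.6, 8.4]
finger_gap: 0.247
finger_force: 30.0
```

{"name": "play_rows", "arguments": {"moves": [[[0,0,-0.025],[0,0,0],0],[[0,0,-0.025],[0,0,0],0]]}}

```text
time_s: 13.82
eef_pos: [0.4402, 0.1104, 0.1839]
orientation: [[0.97, 0.242, 0.001], [0.242, -0.97, 0.0], [0.001, -0.0, -1.0]]
contact_force: [0.3, 0.6, 6.0]
finger_gap: 0.242
finger_force: 30.0
```

{"name": "play_rows", "arguments": {"moves": [[[0,0,-0.025],[0,0,0],0],[[0,0,-0.025],[0,0,0],0]]}}

```text
time_s: 14.08
eef_pos: [0.4401, 0.1104, 0.1848]
orientation: [[0.97, 0.242, 0.001], [0.242, -0.97, 0.0], [0.001, -0.0, -1.0]]
contact_force: [0.5, 0.7, 3.2]
finger_gap: 0.241
finger_force: 30.0
```

{"name": "play_rows", "arguments": {"moves": [[[0,0,-0.025],[0,0,0],0],[[0,0,-0.025],[0,0,0],0]]}}

```text
time_s: 14.32
eef_pos: [0.4394, 0.11, 0.1855]
orientation: [[0.97, 0.242, -0.001], [0.242, -0.97, -0.0], [-0.001, 0.0, -1.0]]
contact_force: [0.1, -0.3, 0.3]
finger_gap: 0.246
finger_force: 30.0
```

{"name": "play_rows", "arguments": {"moves": [[[0,0,-0.025],[0,0,0],0],[[0,0,-0.025],[0,0,0],0]]}}

```text
time_s: 14.58
eef_pos: [0.4395, 0.1101, 0.1866]
orientation: [[0.97, 0.242, -0.001], [0.242, -0.97, -0.0], [-0.001, 0.0, -1.0]]
contact_force: [-0.0, -0.9, -0.0]
finger_gap: 0.24
finger_force: 30.0
```

Run:
```python
from h import *
from rig import r
import pickle
d={n:r.capture(n) for n in("wrist","side","scene")};pickle.dump(d,open("c6.pkl","wb"))
c=d["wrist"];s=r.read_state();t=s["eef_pos"];print(s["time_s"],t,s["contact_force"],s["moment"])
def crop(c,n,k):
    u=proj(c,t-[0,0,.13]).astype(int);b=(u[0]-n,u[1]-n,u[0]+n,u[1]+n)
    return cv2.resize(c["img"][b[1]:b[3],b[0]:b[2]],(k,k),interpolation=2)
w=np.zeros((600,800,3),np.uint8);w[:400,:400]=crop(c,50,400);w[:300,400:700]=crop(d["side"],25,300);w[300:600,400:700]=crop(d["scene"],25,300)
cv2.imwrite("pics/c6.png",w[:,:,::-1])
```

```text
14.725 [0.43968434 0.11012613 0.1866394 ] [ 0.10138987 -0.39879205 -1.25177337] [ 0.02999553  0.01796887 -0.04778474]
```

{"name": "play_rows", "arguments": {"moves": [[[0,0,-0.2],[0,0,0],0],[[0,0,-0.8],[0,0,0],0],[[0,0,-1.6],[0,0,0],0],[[0,1,-1.6],[0,0,0],0],[[0,2,-1.6],[0,0,0],0]]}}

```text
time_s: 15.35
eef_pos: [0.4595, 0.032, 0.2518]
orientation: [[0.97, 0.244, 0.002], [0.244, -0.97, 0.0], [0.002, 0.0, -1.0]]
contact_force: [0.1, 0.4, -2.0]
finger_gap: 0.243
finger_force: 30.0
```

{"name": "play_rows", "arguments": {"moves": [[[0,0.8,0],[0,0,0],0],[[0,1.5,0],[0,0,0],0],[[0,1.5,0],[0,0,0],0]]}}

```text
time_s: 15.72
eef_pos: [0.4738, -0.0277, 0.2511]
orientation: [[0.971, 0.239, 0.0], [0.239, -0.971, -0.001], [0.0, 0.001, -1.0]]
contact_force: [-0.2, 0.3, -1.5]
finger_gap: 0.24
finger_force: 30.0
```

Run:
```python
from h import *
from rig import r
import pickle
d={n:r.capture(n) for n in("wrist","side","scene")};pickle.dump(d,open("c7.pkl","wb"))
o=pickle.load(open("c0.pkl","rb"))
s=r.read_state();t=s["eef_pos"];print(s["time_s"],t,s["contact_force"])
w=np.zeros((600,800,3),np.uint8)
for i,n in enumerate(("scene","side")):
    for j,e in enumerate((o,d)):
        c=e[n];u=proj(c,[.439,.109,.06]).astype(int);b=u-20
        w[j*300:j*300+300,i*300:i*300+300]=cv2.resize(c["img"][b[1]:b[1]+40,b[0]:b[0]+40],(300,300),interpolation=2)
        print(n,j,b,blob(c,(4,120,80),(18,255,255),(*b,*(b+40))))
c=d["wrist"];u=proj(c,[.439,.109,.06]).astype(int);print(u);b=np.clip(u-40,0,None)
k=c["img"][b[1]:b[1]+80,b[0]:b[0]+80];k=cv2.resize(k,None,fx=2.5,fy=2.5,interpolation=2);w[:k.shape[0],600:600+k.shape[1]]=k
for e,st in((o,0),(d,1)):
  for n in("scene","side"):
    for z in(.071,.0693,.063,.061):print(st,n,z,proj(e[n],[.4385,.1095,z]).round(1))
cv2.imwrite("pics/c7.png",w[:,:,::-1])
```

```text
15.875 [ 0.47351569 -0.02495674  0.25097024] [ 0.15178428  0.27086158 -1.37677545]
scene 0 [252 244] [(np.int32(115), array([264, 257,  21,  12]), array([274.23478261, 262.28695652]))]
scene 1 [252 244] [(np.int32(25), array([264, 261,  13,   6]), array([268.68, 262.88])), (np.int32(23), array([278, 262,   6,   8]), array([281.08695652, 264.43478261])), (np.int32(16), array([269, 268,   5,   4]), array([271.25 , 269.625]))]
side 0 [188 153] [(np.int32(122), array([199, 164,  17,  15]), array([207.01639344, 171.1557377 ]))]
side 1 [188 153] []
[ 92 208]
0 scene 0.071 [272.8 259.5]
0 scene 0.0693 [272.8 260.3]
0 scene 0.063 [272.7 263.1]
0 scene 0.061 [272.7 263.9]
0 side 0.071 [207.5 170.6]
0 side 0.0693 [207.5 171. ]
0 side 0.063 [207.8 172.7]
0 side 0.061 [207.9 173.2]
1 scene 0.071 [272.8 259.5]
1 scene 0.0693 [272.8 260.3]
1 scene 0.063 [272.7 263.1]
1 scene 0.061 [272.7 263.9]
1 side 0.071 [207.5 170.6]
1 side 0.0693 [207.5 171. ]
1 side 0.063 [207.8 172.7]
1 side 0.061 [207.9 173.2]
```

View pics/c7.png

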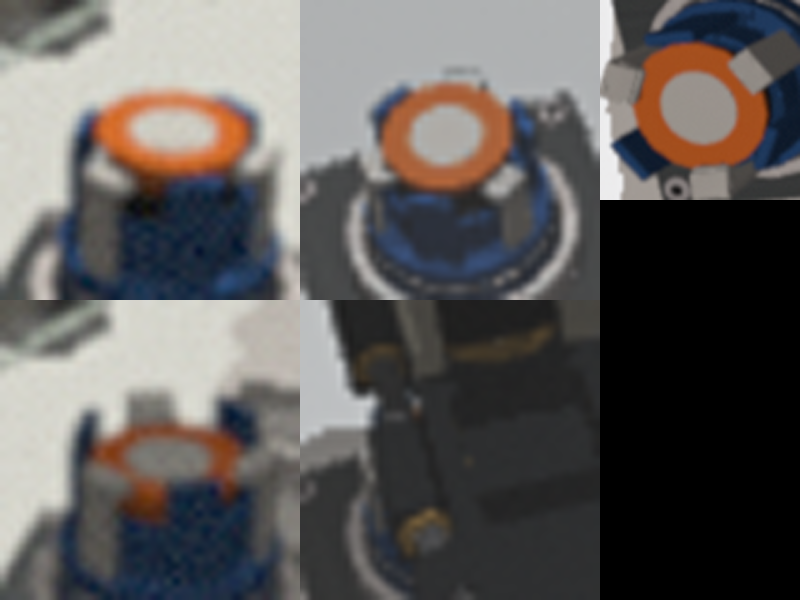

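In the scene crop the white disc dropped from row 130 to row 157 (about 8 mm). The clip noses overlap the rim and the cap looks level. The absolute foot height at release is about 9.2 mm over the seat, which means home. I'll go above the stand and then check numerically with an unobstructed side view.

{"name": "play_rows", "arguments": {"moves": [[[-0.1,0.8,0],[0,0,0],0],[[-0.2,1.6,0],[0,0,0],0],[[-0.27,2.3,0],[0,0,0],0],[[-0.27,2.5,0],[0,0,0],0],[[-0.27,2.5,0],[0,0,0],0]]}}

```text
time_s: 16.5
eef_pos: [0.4876, -0.1244, 0.2507]
orientation: [[0.97, 0.243, -0.0], [0.243, -0.97, 0.0], [0.0, -0.0, -1.0]]
contact_force: [0.8, -0.1, -1.7]
finger_gap: 0.243
finger_force: 30.0
```

Run:
```python
from h import *
from rig import r
import pickle
d={n:r.capture(n) for n in("wrist","side","scene")};pickle.dump(d,open("c8.pkl","wb"))
o=pickle.load(open("c0.pkl","rb"))
s=r.read_state();t=s["eef_pos"];print(s["time_s"],t,s["contact_force"],s["orientation"].round(4).tolist())
print("delta tool units",(s["orientation"].T@(np.array([.4871,-.1247,.1312])-t))/.04)
R={}
for e,st in((o,0),(d,1)):
    for n in("scene","side"):
        c=e[n];u=proj(c,[.438,.109,.066]).astype(int);b=u-16;k=6
        im=cv2.resize(c["img"][b[1]:b[1]+32,b[0]:b[0]+32],None,fx=k,fy=k,interpolation=cv2.INTER_CUBIC)
        h=cv2.cvtColor(im,cv2.COLOR_RGB2HSV);m=((h[:,:,1]<75)&(h[:,:,2]>60)).astype(np.uint8)
        q,l,sst,ce=cv2.connectedComponentsWithStats(m)
        org=cv2.inRange(h,(3,110,50),(20,255,255));oc=np.array(np.where(org))[::-1].mean(1) if org.any() else (0,0)
        i=min([i for i in range(1,q) if sst[i,4]>200],key=lambda i:np.hypot(*(ce[i]-oc)))
        R[st,n]=(ce[i]+.5)/k-.5+b;print(st,n,sst[i],R[st,n])
    p=tri([e["scene"],e["side"]],[R[st,"scene"],R[st,"side"]]);print("white disc",p)
```

```text
16.65 [ 0.4874392  -0.12382089  0.25073293] [ 0.15930401 -0.07992565 -1.12945188] [[0.9697, 0.2443, -0.0001], [0.2443, -0.9697, 0.0005], [-0.0, -0.0005, -1.0]]
delta tool units [-0.01350886  0.02065721  2.98831424]
0 scene [  75   82   67   33 1792] [274.65076265 260.87862723]
0 side [  70   66   58   49 2152] [206.99233271 170.51618649]
white disc (array([0.43561194, 0.10968847, 0.06952614]), array([-0.68244948, -0.20518548, -0.71562842,  0.43520701]))
1 scene [  72  105   70   47 2046] [274.40721733 265.20918866]
1 side [    0     0   192   192 32858] [207.40370179 170.24972609]
white disc (array([0.43417255, 0.11446635, 0.06289941]), array([-1.313809  , -0.39393756, -1.39041098,  0.84412154]))
```

Allowing for parallax, all three clip noses in the wrist crop (left, right-top and bottom) reach in to about 17.5–18.5 mm over the rim. So all three have snapped and the cap is home. Next I lower the tool into its stand.

{"name": "play_rows", "arguments": {"moves": [[[-0.01,0.01,0.6],[0,0,0],0],[[-0.01,0.01,1.2],[0,0,0],0],[[-0.01,0.01,1.8],[0,0,0],0],[[-0.01,0.01,2.2],[0,0,0],0],[[-0.01,0.01,2.3],[0,0,0],0]]}}

```text
time_s: 17.27
eef_pos: [0.4869, -0.1246, 0.158]
orientation: [[0.97, 0.244, -0.002], [0.244, -0.97, 0.001], [-0.001, -0.001, -1.0]]
contact_force: [-0.2, 0.1, -1.2]
finger_gap: 0.243
finger_force: 30.0
```

{"name": "play_rows", "arguments": {"moves": [[[0,0,0.2],[0,0,0],0],[[0,0,0.4],[0,0,0],0],[[0,0,0.5],[0,0,0],0],[[0,0,0.55],[0,0,0],0],[[0,0,0.6],[0,0,0],0]]}}

```text
time_s: 17.9
eef_pos: [0.4872, -0.1258, 0.1347]
orientation: [[0.97, 0.242, 0.0], [0.242, -0.97, -0.0], [0.0, 0.0, -1.0]]
contact_force: [0.3, 0.0, -1.0]
finger_gap: 0.245
finger_force: 30.0
```

{"name": "play_rows", "arguments": {"moves": [[[0,0,0.03],[0,0,0],0],[[0,0,0.05],[0,0,0],0],[[0,0,0.06],[0,0,0],0]]}}

```text
time_s: 18.27
eef_pos: [0.4872, -0.1257, 0.1323]
orientation: [[0.97, 0.242, 0.0], [0.242, -0.97, -0.0], [0.0, 0.0, -1.0]]
contact_force: [0.2, -0.7, -1.5]
finger_gap: 0.244
finger_force: 30.0
```

{"name": "play_rows", "arguments": {"moves": [[[0,0,0.02],[0,0,0],0],[[0,0,0.025],[0,0,0],0]]}}

```text
time_s: 18.52
eef_pos: [0.4872, -0.1257, 0.1313]
orientation: [[0.97, 0.242, -0.0], [0.242, -0.97, -0.0], [-0.0, -0.0, -1.0]]
contact_force: [-0.1, -0.2, -1.6]
finger_gap: 0.242
finger_force: 30.0
```

{"name": "play_rows", "arguments": {"moves": [[[0,0,0.012],[0,0,0],0],[[0,0,0.012],[0,0,0],0]]}}

```text
time_s: 18.77
eef_pos: [0.4872, -0.1258, 0.1308]
orientation: [[0.97, 0.242, -0.0], [0.242, -0.97, -0.0], [-0.0, 0.0, -1.0]]
contact_force: [-0.4, -0.1, -0.6]
finger_gap: 0.243
finger_force: 30.0
```

{"name": "play_rows", "arguments": {"moves": [[[0,0,0.008],[0,0,0],0],[[0,0,0.008],[0,0,0],0.35],[[0,0,0.008],[0,0,0],0.5],[[0,0,0.008],[0,0,0],0.8],[[0,0,0.008],[0,0,0],0.8]]}}

```text
time_s: 19.4
eef_pos: [0.4872, -0.1258, 0.1305]
orientation: [[0.97, 0.242, -0.0], [0.242, -0.97, -0.0], [-0.0, -0.0, -1.0]]
contact_force: [0.0, 0.5, 0.2]
finger_gap: 0.622
finger_force: 0.0
```

{"name": "play_rows", "arguments": {"moves": [[[0,0,0],[0,0,0],0.8],[[0,0,0],[0,0,0],0.8],[[0,0,0],[0,0,0],0.8],[[0,0,0],[0,0,0],0.8],[[0,0,-0.5],[0,0,0],0.8]]}}

```text
time_s: 20.02
eef_pos: [0.4867, -0.1256, 0.1498]
orientation: [[0.97, 0.243, -0.002], [0.243, -0.97, 0.0], [-0.002, -0.001, -1.0]]
contact_force: [-0.2, 0.4, -0.1]
finger_gap: 0.799
finger_force: 0.0
```

{"name": "play_rows", "arguments": {"moves": [[[0,0,-0.8],[0,0,0],0.8],[[0,0,-1.6],[0,0,0],0.8],[[0,0,-2.6],[0,0,0],0.8],[[0,0,-3.2],[0,0,0],0.8],[[0,0,-3.2],[0,0,0],0.8]]}}

```text
time_s: 20.65
eef_pos: [0.4877, -0.1259, 0.2801]
orientation: [[0.97, 0.242, 0.003], [0.242, -0.97, -0.001], [0.003, 0.002, -1.0]]
contact_force: [-0.4, 0.7, -0.6]
finger_gap: 0.797
finger_force: 0.0
```

Run:
```python
from h import *
from rig import r
import pickle
d={n:r.capture(n) for n in("wrist","side","scene")};pickle.dump(d,open("c9.pkl","wb"))
o=pickle.load(open("c0.pkl","rb"))
s=r.read_state();print(s["time_s"],s["eef_pos"],s["contact_force"],s["finger_gap"])
for n,bo,bg in(("scene",(250,245,298,285),(300,195,330,240)),("side",(185,150,230,195),(210,240,250,285))):
    for e in(o,d):print(n,"orange",[(int(a),b.tolist(),c.round(1).tolist()) for a,b,c in blob(e[n],(3,110,50),(20,255,255),bo)],"green",[(int(a),b.tolist(),c.round(1).tolist()) for a,b,c in blob(e[n],(45,90,20),(85,255,255),bg)])
c=d["wrist"];print([(int(a),b.tolist()) for a,b,_ in blob(c,(45,90,20),(85,255,255),(150,100,400,330))])
a=np.linspace(0,2*np.pi,60)
q=np.array([proj(c,[.487+.0115*np.cos(x),-.1255+.0115*np.sin(x),z]) for z in(.094,.042) for x in a]);print("pred upright",q.min(0),q.max(0))
```

```text
20.8 [ 0.48673527 -0.12576738  0.27773141] [-0.30743779 -0.42691303 -0.98952242] 0.7980385057757056
scene orange [(125, [264, 257, 21, 13], [274.1, 262.4])] green [(133, [310, 207, 8, 21], [312.9, 216.3])]
scene orange [(90, [264, 260, 20, 13], [274.0, 265.0])] green [(122, [310, 207, 7, 21], [313.0, 217.0])]
side orange [(132, [199, 164, 17, 15], [207.1, 171.2])] green [(72, [223, 251, 10, 9], [227.6, 255.3])]
side orange [] green []
[(914, [263, 184, 28, 40])]
pred upright [261.49936536 180.66429815] [292.15450641 224.8806412 ]
```

```bash
python3 -c "
from rig import r
print(r.close_job())"
```

```text
the job is handed in; nothing more can be done
None
```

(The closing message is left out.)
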